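Feed a lid through the one-way flap

ROBOT

A 6-joint arm with a two-finger parallel gripper is mounted at the origin on a cart in front of the work surface, level with it; the furniture and walls round the work are solid. World frame = base frame: x ahead of the robot, y to its left, z up, the work surface at z = 0. Lengths are in m, angles in rad, forces in N, time in s.
With the tool pointing down it reaches from about 0.4 to 0.825 m from the base axis. Payload 7 kg.
Tool frame: the origin (TCP) lies at the very end of the fingers, on their centre line; the grasp point (between the pads) lies 19 mm behind it (manip.tcp_to_grasp is the distance from the TCP to the grasp point, in m); z points along the fingers, y is the line along which they close (so a half turn about z gives the same grasp; the last joint's range is limited). The gripper opens to 88 mm and grips with 3 to 60 N. Pads are 19 mm wide; open, the fingers measure 130 mm over their backs; the gripper's body (78 mm by 193 mm) begins 47 mm behind the grasp point.
Start: joints at [1.428, 0.359, 0.012, 0, -1.224, -0.288], TCP at [0.282, 0.613, 0.227] pointing down, gripper open.
Joint ranges: [-3.07, 3.07], [-1.43, 2.12], [-1.02, 1.25], [-3.03, 1.67], [-3.05, -0], [-3.03, 3.03]. Speed limits (rad/s): [2.39, 2.39, 3.01, 3.14, 3.14, 3.14].

INTERFACE

Orientations are given as [roll, pitch, yaw] about the fixed x, y, z axes, in that order (R = Rz(yaw) Ry(pitch) Rx(roll)).
In Python, from cell import manip, imaging gives the robot as it stands. The module is installed in compiled form; this text tells all that it offers.
- The arm moves only by the shell command python3 -m inch 'ROWS' [OPENING]. ROWS is JSON, one flat list of numbers, 6 for each row, row after row: the shift along the tool's x, y, z in cm, then the turn, a rotation vector about the tool's x, y, z in rad. A call has 1 to 12 rows; each row shifts and turns the commanded pose from where the row before left it, along the tool's axes as they then stand; what a row does not reach is not made up. A row lasts 1/10 s, in which the tool goes at most 50 mm and 8.59 degrees, less where a joint would pass 70% of its speed; a pose out of reach is approached as far as the arm can. A call is refused whole if a number of a shift passes 5 or a number of a turn 0.15, either way. A call with a gripper value outside its range is refused whole. OPENING is the finger opening in cm, from 0 to 8.76, set as the call begins (- or left out, the last holds). The fingers move at their own pace and stop on an object; the grip force is fixed at half the most. Time passes only in rows, so rows that do not move let the fingers close. It gives the time, the measured TCP pose, the force, the opening and the grip force at its end, in the units of the state.
- manip.observe(): the state, without advancing time (a new reading comes with each control period).
- imaging.read_camera(name): name is "scene" or "top" or "wrist"; returns the picture (400x640x3 uint8, red, green, blue); there is no depth.
- imaging.camera_params(name): a dict with "intrinsics" (3x3 intrinsics, pixels), "R" (3x3) and "t" (3): a world point X has camera coordinates R X + t. Camera axes: x right, y down, z forward; pixel columns grow to the right and rows downward; lengths in m; the calibration is good to about 2 mm. A picture is of the moment at which its call begins: read the wrist's pose just before it. camera_params takes no time and is no camera call; for the wrist camera it gives the pose at the moment of the call.
- manip.close_job(): hands the job in; it is judged then, once.
Trained networks look in the newest picture that a camera, given by its name, has taken for a name from the list of things; names that differ only in an ending like _2 or _b are one class to them, and where a whole thing is asked for, a point or a joint stands for the part that bears it (a point fixed in the world has none). Each returns a list of dicts, best first, with "score" (0 to 1); they miss things now and then, are a little off and sometimes report something else, mostly with a low value. They report only what shows in the picture. A call takes as long as a camera call. They do not tell look-alikes from the thing itself.
- imaging.search_frame(target, camera): "bbox" ([left, top, right, bottom] in pixels, round what is visible of it).
The state is a dict: "time_s": time; "qpos": joint angles; "qd": joint speeds; "effort": joint torques, N m; "ee_pos": TCP position; "tool_rot": TCP orientation; "wrist_force": force on the tool from outside, world axes, zero at the start; "wrist_torque": the same for the moment, N m; "width": opening from 0.0 (shut) to 1.0 (fully open); "grip_force": force on a finger pad.
Only numpy, scipy, OpenCV 4.12 (cv2) and the standard library are available. Lean on these libraries where they do the work, as an engineer would, in place of code of your own. Each camera call takes 0.05 s, during which the arm holds its last target. There are 200 camera calls.

TASK

Push the black screw lid along the white plate, through the red swing flap and right into the grey-walled tray behind it, so that the flap can drop; then draw the fingers back out and let the flap hang fully shut behind the lid. Only slide the lid, flat on the plate, without lifting or tipping it, and leave the jar, the beaker and the forceps where they stand.

Things in the scene. Friction and masses are not known exactly. Their poses are not given: they have to be found in the camera images.
- flap_tray: Fixed feed tray with a white base plate 4 mm thick. Origin: on the bench under the middle of the flap's hinge line. +x = feed direction (open approach side, through the flap, into the tray), y along the hinge, z up. Plate x -220 to +200 mm, 224 mm wide, open at its approach end. Side rails 16 mm high on the approach, grey walls 30 mm high in the tray, 204 mm clear between them. No roof.
- tray_end (a point): Middle of the inner face of the tray's end wall (34 mm high), on the plate: x = +188 mm in the tray's frame, 4 mm above the bench.
- flap_hinge (a point): Middle of the flap's hinge line, 109 mm above the bench. On either side stands an aluminium post, 116 mm high, 30 mm long in x, inner faces at y = +-102 mm. No axle or beam crosses between the posts: the flap hangs on stub pins, and upright fingers can pass between its side arms (inner faces at y = +-86 mm).
- flap (a joint): Red flap hanging freely: 0 rad = shut (stop, cannot swing to the approach side), positive = swung up into the tray (+x), stop at 1.45; falls shut by itself. 35 g. A bar 188 mm wide, 26 mm deep, 4 mm thick on two side arms; shut, it slopes 60 deg from vertical, from its lower edge 99 mm under the hinge up to its rear edge 23 mm further in +x and 13 mm higher. Open above the bar.
- flap_edge (a point): Middle of the red flap's lower edge, 10 mm above the bench when shut; lid or fingers push it ahead of them, and upright fingers can follow the lid to about 65 mm past x = 0 of the tray. The edge falls in an arc: while the rear rim of the lid is less than about 47 mm past x = 0, the flap rests on the lid and cannot shut.
- lid: Loose black round screw lid lying with its closed flat top up, 73 mm diameter, 16 mm high, 60 g, at the start on the white plate on the approach side. Origin: centre of its flat top, 20 mm above the bench when it lies on the plate; its own z points down.
- jar: Loose dark jar, 44 mm diameter, 80 mm high, on the bench beside the tray; bystander. Origin: centre of the underside.
- beaker: Loose small clear beaker, 46 mm diameter, 52 mm high, on the bench beside the tray; bystander. Origin: centre of the underside.
- forceps: Loose dark forceps lying flat on the bench beside the tray, 131 mm long (its own y), 13 mm wide, 9 mm high; bystander. Origin: centre of the underside.
Things that resemble listed ones, but are neither listed nor needed, are in the scene too. Several things have the shape of the lid; the one meant has the colours described above.

How it is judged:
On the way:
1. the lid is in the doorway, holding the flap up (x of lid in the frame of flap_tray above -0.01 m and value of joint flap above 0.2 rad), for 0.05 s.
At the end, for the whole second after the job is handed in: The lid lies still and flat on the tray's plate (tilt under 0.1 rad, raised less than 4 mm), between the walls and wholly behind the flap (its centre at least 40 mm past the hinge line), and the flap hangs shut within 0.06 rad and at rest (value of joint flap below 0.06 rad and velocity of joint flap below 0.1 rad/s and x of lid in the frame of flap_tray between 0.04 and 0.16 m and y of lid in the frame of flap_tray between -0.075 and 0.075 m and height (world z) of lid below 0.024 m and angle between lid's own z axis and vertical above 3.04 rad and linear speed of lid below 0.01 m/s); the robot touches nothing.
It fails at once if the lid is lifted by more than 12 mm (height (world z) of lid above 0.032 m).
It fails at once if the lid is tipped by more than 0.35 rad (angle between lid's own z axis and vertical below 2.79 rad).
It fails at once if the jar, the beaker or the forceps is moved more than 15 mm (distance of any of jar, beaker, forceps from where it was at the start of the episode above 0.015 m).
It also fails if it takes over 45 s, if anything falls off the work surface, if the arm or the gripper's body presses on something with over 40 N, if the wrist force passes 120 N, or if a joint passes its speed limit or range.

## Working session

There is one attempt and no reset: what is moved stays moved. The work goes in short steps, Python scripts to look and compute and a shell command to move; the robot and the scene stay as the last step left them, time stands still between calls to the robot, and variables do not carry over. Pictures are saved under pics/ and viewed, at most 10 in all, crops included, and the job is handed in when it is done.

```bash
mkdir -p pics
python3 - <<'E'
from cell import manip, imaging
import cv2
s=manip.observe();print(s['time_s'],s['ee_pos'],s['tool_rot'],s['width'])
for c in ['top','scene']:
    im=imaging.read_camera(c);cv2.imwrite(f'pics/{c}1.png',im[:,:,::-1])
    for t in ['lid','flap_tray','flap','jar','beaker','forceps']:
        print(c,t,[(d['bbox'],round(d['score'],2)) for d in imaging.search_frame(t,c)][:5])
    p=imaging.camera_params(c);print(p)
E
```

```text
0.0 [0.28170139 0.61288637 0.22565343] [ 3.13999936e+00 -1.09462856e-04 -4.30915476e-01] 0.9993998450104661
top lid [([361.3, 218.5, 383.5, 247.6], 0.96), ([220.6, 257.2, 245.7, 284.8], 0.96)]
top flap_tray [([258.3, 175.9, 415.2, 284.1], 0.82)]
top flap [([318.3, 188.6, 345.6, 263.1], 0.92)]
top jar [([368.2, 164.1, 385.5, 182.6], 0.54)]
top beaker [([314.0, 156.7, 330.5, 171.4], 0.52)]
top forceps []
{'intrinsics': array([[368.97494158,   0.        , 321.6669994 ],
       [  0.        , 368.97494158, 207.34154896],
       [  0.        ,   0.        ,   1.        ]]), 'R': array([[ 2.30077141e-02, -9.99727184e-01,  4.02531673e-03],
       [-9.82918275e-01, -2.33559144e-02, -1.82554557e-01],
       [ 1.82598768e-01,  2.43605684e-04, -9.83187485e-01]]), 't': array([0.2218959 , 0.57767133, 1.03231845])}
scene lid [([326.1, 254.3, 352.6, 276.0], 0.92), ([200.2, 206.6, 227.1, 224.7], 0.79)]
scene flap_tray [([248.1, 187.5, 397.5, 311.4], 0.59), ([343.1, 191.6, 360.0, 211.3], 0.48)]
scene flap [([283.6, 203.0, 344.4, 251.9], 0.56)]
scene jar [([377.8, 214.5, 393.2, 245.4], 0.84), ([247.4, 191.5, 396.1, 313.4], 0.67)]
scene beaker [([343.4, 191.8, 359.1, 212.9], 0.74)]
scene forceps [([254.7, 245.0, 271.2, 266.9], 0.62)]
{'intrinsics': array([[445.98743918,   0.        , 318.0755248 ],
       [  0.        , 445.98743918, 198.83792908],
       [  0.        ,   0.        ,   1.        ]]), 'R': array([[ 0.71647181, -0.6975101 ,  0.01215717],
       [-0.39460726, -0.41958237, -0.81745687],
       [ 0.57528536,  0.5808875 , -0.5758615 ]]), 't': array([-0.2488726 ,  0.41667391,  0.85146104])}
```

View pics/top1.png

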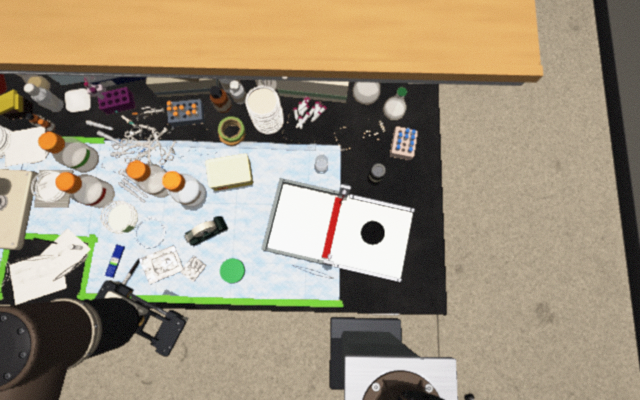

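View pics/scene1.png

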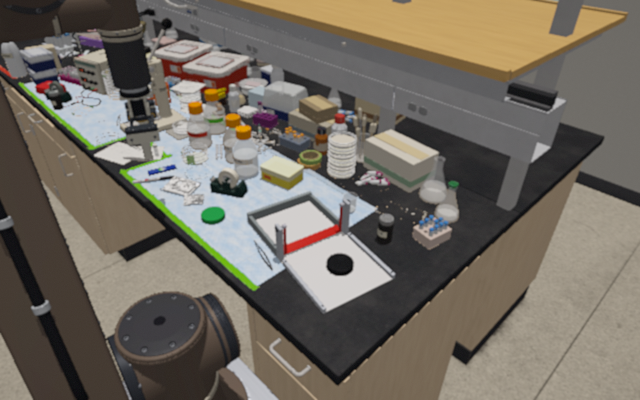

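The top view shows the black lid at about (372,233) and the red flap at (332,226). The feed direction points left, which is world +y. The green lid at (232,270) is a decoy.

```bash
cat > h.py <<'E'
import numpy as np
from cell import manip, imaging
def ray(c,u,v,z,p=None):
    p=p or imaging.camera_params(c)
    R,t,K=p['R'],p['t'],p['intrinsics']
    d=R.T@np.linalg.inv(K)@[u,v,1]; o=-R.T@t
    return o+d*(z-o[2])/d[2]
def proj(c,X,p=None):
    p=p or imaging.camera_params(c)
    q=p['intrinsics']@(p['R']@np.asarray(X,float).T+p['t'][:,None]); return (q[:2]/q[2]).T
E
python3 - <<'E'
from h import *
import cv2
im=cv2.imread('pics/top1.png')
cv2.imwrite('pics/crop1.png',cv2.resize(im[165:295,250:425],None,fx=4.5,fy=4.5,interpolation=cv2.INTER_CUBIC))
print(ray('top',372.4,233,.02))
b=im.astype(int)
m=((b[:,:,2]>120)&(b[:,:,1]<60)&(b[:,:,0]<60)).astype(np.uint8); m[:170]=0;m[290:]=0;m[:,:300]=0;m[:,360:]=0
print(cv2.minAreaRect(np.argwhere(m)[:,::-1].astype(np.float32)))
m=(b.max(2)<60).astype(np.uint8);m[:215]=0;m[252:]=0;m[:,:355]=0;m[:,390:]=0
print(np.argwhere(m).mean(0)[::-1],m.sum())
E
```

```text
[0.50389984 0.08170109 0.02      ]
((331.7780456542969, 227.294921875), (5.696440696716309, 59.8875846862793), 12.994616508483887)
[372.36153846 232.42051282] 390
```

View pics/crop1.png

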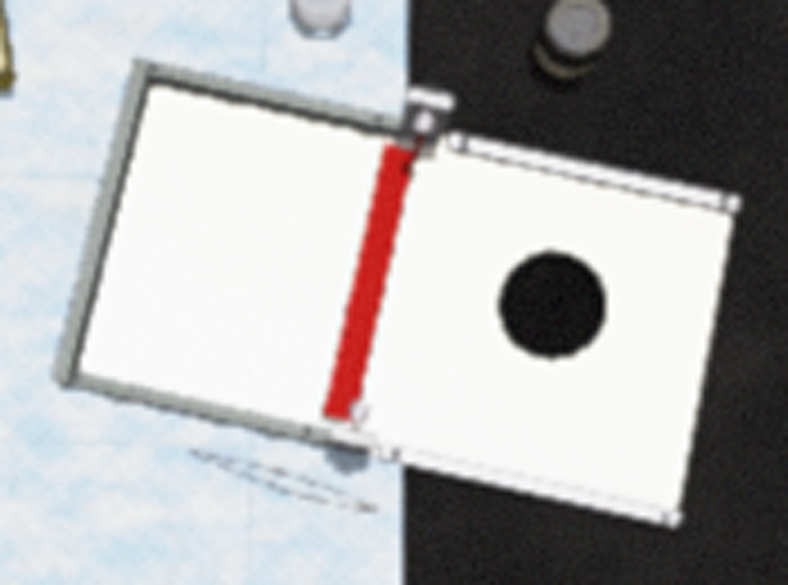

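The crop shows the tray corners at about (740,200), (678,524), (140,62) and (60,384). The lid is at (552,304) and the red bar runs from (398,148) to (340,418). The forceps lie at the lower left. I'll fit the tray pose from these.

Run:
```python
from h import *
from scipy.optimize import least_squares
p=imaging.camera_params('top')
M=np.array([[-.22,-.112,.016],[-.22,.112,.016],[.2,-.112,.034],[.2,.112,.034],[.0115,0,.0165]])
c=np.array([[741,200],[678,525],[138,61],[58,385]])/4.5+[250,165]-.4
U=np.vstack([c,[331.8,227.3]])
def T(q,M):
    a=q[2];return np.c_[M[:,:2]@np.array([[np.cos(a),np.sin(a)],[-np.sin(a),np.cos(a)]])+q[:2],M[:,2]]
r=least_squares(lambda q:(proj('top',T(q,M),p)-U).ravel(),[.5,.2,1.5])
q=r.x;print(q,r.fun.round(2))
lid=ray('top',372.4,232.9,.02,p);a=q[2]
d=lid[:2]-q[:2];print('lid',lid,'tray',d@[np.cos(a),np.sin(a)],d@[-np.sin(a),np.cos(a)])
for n,P in dict(start=[-.2,0,0],push=[.02,0,0],deep=[.065,0,0],p2=[-.15,0,0]).items(): 
    w=T(q,np.array([P]))[0];print(n,w,np.hypot(*w[:2]))
# scene check
w=T(q,np.array([[-.22,-.112,.016],[-.22,.112,.016],[.2,.112,.034],[.2,-.112,.034]]));print(proj('scene',w))
for n,u,v,z in [('jar',(.0)+578/4.5+250,25/4.5+165,.08),('beaker',322,158+5,.052)]:
    w=ray('top',u,v,z,p);d=w[:2]-q[:2];print(n,w,d@[np.cos(a),np.sin(a)],d@[-np.sin(a),np.cos(a)])
```

```text
[0.51531292 0.19065558 1.37309021] [ 0.2  -0.43  0.92  0.61 -0.54 -0.5  -1.07 -0.21  0.5   0.38]
lid [0.50420058 0.08170046 0.02      ] tray -0.10901533774334475 -0.010505172277980734
start [ 0.47602879 -0.00544836  0.        ] 0.4760599657286054
push [0.51924133 0.21026598 0.        ] 0.5601993754514809
deep [0.52808026 0.25438937 0.        ] 0.5861592867374111
p2 [0.48584982 0.04357763 0.        ] 0.4878002221365834
[[396.07651035 273.98242003]
 [323.61207443 310.20629621]
 [245.75194067 212.92547815]
 [309.67850669 190.59690566]]
jar [0.6804763  0.07202234 0.08      ] -0.08388073573418546 -0.18524796990953118
beaker [0.70819166 0.23746158 0.052     ] 0.08377956951063623 -0.1799277439350473
```

```bash
python3 -m inch '[0,0,0,0,0,-0.12, 0,0,0,0,0,-0.113, 2,3.5,0,0,0,0, 2,3.5,0,0,0,0, 2,3.5,0,0,0,0, 2,3.5,0,0,0,0, 2,3.5,0,0,0,0, 2,3.5,0,0,0,0, 2,3.5,0,0,0,0, 2,3.5,0,0,0,0, 2,3.5,0,0,0,0]' 0
```

```text
time_s: 1.8
ee_pos: [0.3967, 0.2675, 0.2269]
tool_rot: [-3.141, -0.0, -0.197]
wrist_force: [1.6, -0.2, 0.1]
width: 0.057
grip_force: 0.0
```

```bash
python3 -m inch '[2,3.4,0,0,0,0, 2,3.4,0,0,0,0, 2,3.4,0,0,0,0, 2,3.4,0,0,0,0, 2,3.4,0,0,0,0, 2,3.4,0,0,0,0, 2,3.4,0,0,0,0, 0,0,0,0,0,0, 0,0,0,0,0,0]'
cat > m.py <<'E'
from h import *
import cv2,sys
s=manip.observe();p=imaging.camera_params('wrist');im=imaging.read_camera('wrist');cv2.imwrite(f'pics/{sys.argv[1]}.png',im[:,:,::-1])
q=np.array([.5153,.1907,1.3731]);a=q[2];f=np.array([np.cos(a),np.sin(a)]);l=np.array([-f[1],f[0]])
tr=lambda w:((np.array(w[:2])-q[:2])@f,(np.array(w[:2])-q[:2])@l)
print('tcp',s['ee_pos'],tr(s['ee_pos']),s['tool_rot'])
for d in imaging.search_frame('lid','wrist')[:3]:
    b=d['bbox'];w=ray('wrist',(b[0]+b[2])/2,(b[1]+b[3])/2,.014,p);print('lid',b,d['score'],w,tr(w))
E
python3 m.py w1
```

```text
time_s: 2.7
ee_pos: [0.487, 0.0073, 0.2265]
tool_rot: [-3.142, 0.0, -0.2]
wrist_force: [-1.6, -0.3, 0.4]
width: 0.008
grip_force: 0.0
tcp [0.48702058 0.00730967 0.22651458] (np.float64(-0.18537258113525967), np.float64(-0.008291301863413385)) [-3.14152916e+00  9.02503029e-05 -2.00395613e-01]
lid [204.1, 136.8, 277.8, 206.8] 0.83 [0.50669277 0.08413035 0.014     ] (np.float64(-0.10618440145337728), np.float64(-0.012491876914428846))
```

View pics/w1.png

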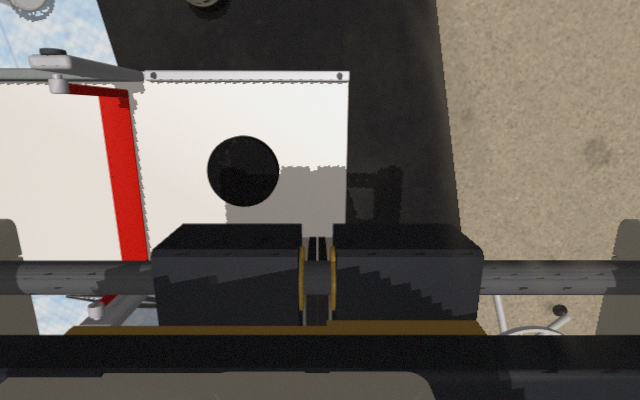

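The wrist view shows the lid top at about (243,171), with the closed fingers behind it at (318,260) and the body's long side along the feed. The lid's lateral position agrees with the top view. Lowering behind it.

```bash
python3 -m inch '[0.3,0.5,4,0,0,0, 0,0,4,0,0,0, 0,0,4,0,0,0, 0,0,4,0,0,0, 0,0,3,0,0,0, 0,0,1.5,0,0,0, 0,0,0.7,0,0,0, 0,0,0.3,0,0,0, 0,0,0,0,0,0, 0,0,0,0,0,0]'; python3 m.py w2
```

```text
time_s: 3.8
ee_pos: [0.4897, 0.0032, 0.0126]
tool_rot: [-3.141, -0.002, -0.197]
wrist_force: [0.0, 0.5, 0.2]
width: 0.009
grip_force: 0.0
tcp [0.48966575 0.00324329 0.0125627 ] (np.float64(-0.18884021035774012), np.float64(-0.011683636976657037)) [-3.14062088e+00 -1.61354901e-03 -1.97165631e-01]
lid [55.2, 174.2, 220.2, 324.0] 0.69 [0.50912859 0.08459781 0.014     ] (np.float64(-0.10524762689377241), np.float64(-0.014788444119862097))
```

```bash
python3 -m inch '[0.1,-0.8,0,0,0,0, 0,-0.8,0,0,0,0, 0,-0.8,0,0,0,0, 0,-0.8,0,0,0,0, 0,-0.8,0,0,0,0, 0,-0.8,0,0,0,0, 0,-0.8,0,0,0,0, 0,-0.8,0,0,0,0, 0,-0.8,0,0,0,0, 0,-0.8,0,0,0,0, 0,-0.4,0,0,0,0, 0,0,0,0,0,0]'; python3 m.py w3
```

```text
time_s: 5.1
ee_pos: [0.5067, 0.0855, 0.0115]
tool_rot: [-3.141, -0.0, -0.197]
wrist_force: [0.4, -0.3, 0.2]
width: 0.002
grip_force: 0.0
tcp [0.50665607 0.08549477 0.01154456] (np.float64(-0.10485377210998059), np.float64(-0.012187909935396334)) [-3.14142016e+00 -2.13946255e-04 -1.97131650e-01]
lid [112.8, 174.3, 277.6, 314.7] 0.91 [0.52336792 0.1394162  0.014     ] (np.float64(-0.04870025201405109), np.float64(-0.017983476523225392))
```

View pics/w3.png

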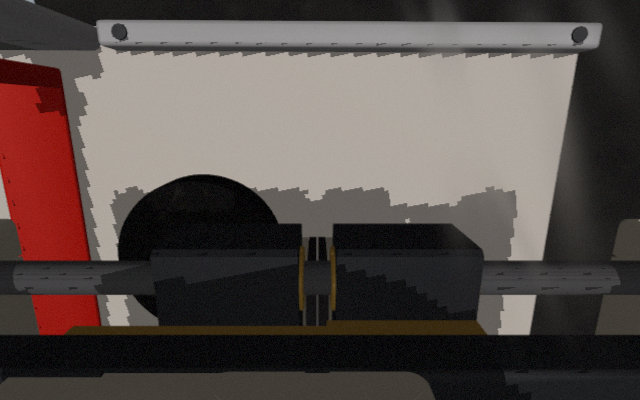

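The lid's dark arc is visible from about (117,245) over (200,174) to (282,225), and the gripper hides the rest. I'll fit a circle to the visible rim.

```bash
cat > fit.py <<'E'
from h import *
import cv2,sys
from scipy.optimize import least_squares
im=cv2.imread(f'pics/{sys.argv[1]}.png').max(2).astype(int); c0,c1=int(sys.argv[2]),int(sys.argv[3])
q=np.array([.5153,.1907,1.3731]);f=np.array([np.cos(q[2]),np.sin(q[2])]);l=np.array([-f[1],f[0]])
p=imaging.camera_params('wrist');P=[]
for c in range(c0,c1,4):
    r=np.argmax(im[150:330,c]<int(sys.argv[4]))+150
    w=ray('wrist',c,r,.02,p)[:2]-q[:2];P.append([w@f,w@l])
P=np.array(P)
r=least_squares(lambda x:np.hypot(*(P-x).T)-.0365,[P[:,0].mean(),P[:,1].max()],loss='soft_l1',f_scale=.001)
print('lid tray',r.x,'res',np.abs(r.fun).max())
E
python3 fit.py w3 126 276 55
python3 - <<'E'
from h import *
import cv2
im=imaging.read_camera('top');print(imaging.search_frame('lid','top'))
b=im.max(2)[200:270,325:395];cv2.imwrite('pics/t3.png',cv2.resize(im[165:295,250:425,::-1],None,fx=4.5,fy=4.5))
E
```

```text
lid tray [-0.05610357 -0.01494671] res 0.0014736657535776437
[{'bbox': [220.1, 259.3, 246.3, 284.1], 'score': 0.65}]
```

View pics/t3.png

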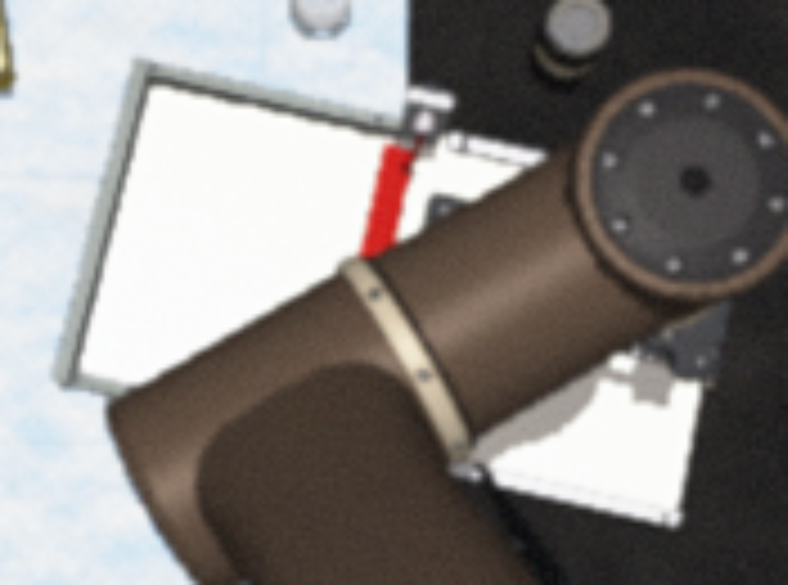

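The arm hides the lid from the top camera. The wrist fit puts the lid at (-56,-15) mm and the fingers at y=-12 mm. I'll back off slightly, recentre by 3 mm, then push on.

```bash
python3 -m inch '[0,0.4,0,0,0,0, 0.3,0,0,0,0,0, 0,-0.8,0,0,0,0, 0,-0.8,0,0,0,0, 0,-0.8,0,0,0,0, 0,-0.8,0,0,0,0, 0,-0.8,0,0,0,0, 0,-0.8,0,0,0,0, 0,-0.8,0,0,0,0, 0,-0.8,0,0,0,0, 0,-0.4,0,0,0,0, 0,0,0,0,0,0]'; python3 m.py w4; python3 fit.py w4 130 270 55
```

```text
time_s: 6.5
ee_pos: [0.5222, 0.1477, 0.0115]
tool_rot: [-3.141, -0.0, -0.197]
wrist_force: [0.7, 0.2, -0.8]
width: 0.004
grip_force: 0.0
tcp [0.52216128 0.14773161 0.01154496] (np.float64(-0.04078380124474263), np.float64(-0.015167100418994446)) [-3.14134143e+00 -2.25002502e-04 -1.97199263e-01]
lid [118.3, 181.8, 275.4, 321.1] 0.68 [0.53542679 0.20184057 0.014     ] (np.float64(0.01487669515046357), np.float64(-0.017546626533262603))
lid tray [ 0.00767941 -0.01520282] res 0.0011679173176428748
```

View pics/w4.png

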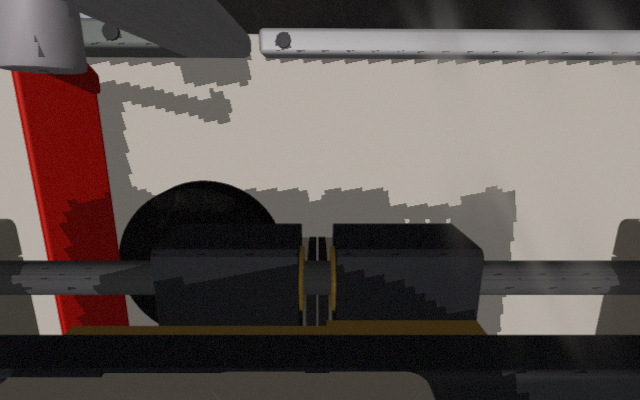

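The lid is in the doorway at (+8,-15) mm, in line with the fingers, and the flap has moved ahead of it (red bar around column 75). Push the remaining 92 mm.

```bash
python3 -m inch '[0,-0.8,0,0,0,0, 0,-0.8,0,0,0,0, 0,-0.8,0,0,0,0, 0,-0.8,0,0,0,0, 0,-0.8,0,0,0,0, 0,-0.8,0,0,0,0, 0,-0.8,0,0,0,0, 0,-0.8,0,0,0,0, 0,-0.8,0,0,0,0, 0,-0.8,0,0,0,0, 0,-0.8,0,0,0,0, 0,-0.4,0,0,0,0]'; python3 m.py w5; python3 fit.py w5 130 270 55
```

```text
time_s: 7.8
ee_pos: [0.54, 0.2375, 0.0117]
tool_rot: [3.141, 0.0, -0.197]
wrist_force: [-1.4, -11.6, 14.8]
width: 0.003
grip_force: 8.0
tcp [0.54003879 0.23750688 0.01167139] (np.float64(0.050754133691580605), np.float64(-0.015063524859968966)) [ 3.14067678e+00  2.17462137e-04 -1.97335783e-01]
lid [116.7, 180.7, 279.0, 321.7] 0.91 [0.55332451 0.29118022 0.014     ] (np.float64(0.10599145933067636), np.float64(-0.017548427154744146))
lid tray [ 0.10409757 -0.01324468] res 0.010424603248599746
```

View pics/w5.png

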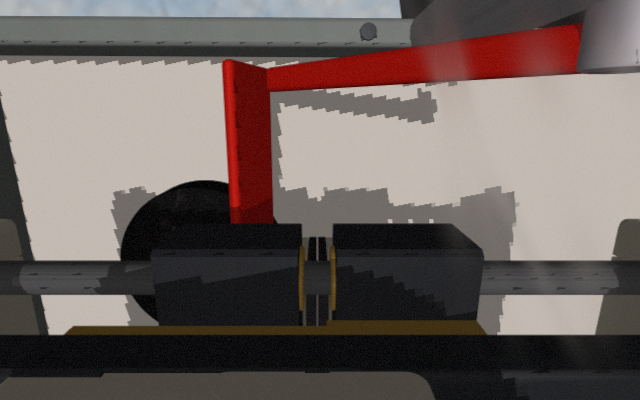

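The lid is at about +99 mm, so its rear rim is clear of the flap's arc. The flap is resting on the fingers with some contact force. Draw back out.

```bash
python3 -m inch '[0,0.5,0,0,0,0, 0,1,0,0,0,0, 0,1.5,0,0,0,0, 0,1.5,0,0,0,0, 0,1.5,0,0,0,0, 0,2,0,0,0,0, 0,2,0,0,0,0, 0,2,0,0,0,0, 0,2,0,0,0,0, 0,2,0,0,0,0, 0,2,0,0,0,0, 0,0,0,0,0,0]'; python3 m.py w6
```

```text
time_s: 9.1
ee_pos: [0.5033, 0.0579, 0.0115]
tool_rot: [3.141, 0.001, -0.2]
wrist_force: [0.1, 0.5, 0.0]
width: 0.008
grip_force: 0.0
tcp [0.50329923 0.05790323 0.01146658] (np.float64(-0.13256719581502058), np.float64(-0.014315734657632534)) [ 3.14102720e+00  1.03679494e-03 -2.00192239e-01]
```

```bash
python3 -m inch '[0,3,-1,0,0,0, 0,1,-3,0,0,0, 0,0,-4,0,0,0, 0,0,-4,0,0,0, 0,0,-4,0,0,0, 0,0,-4,0,0,0, -1,4,0,0,0,0, -1,4,0,0,0,0, -1,4,0,0,0,0, 0,0,0,0,0,0, 0,0,0,0,0,0]'
python3 - <<'E'
from h import *
import cv2
a=cv2.resize(imaging.read_camera('top')[165:295,250:425],None,fx=4,fy=4)
b=cv2.resize(imaging.read_camera('scene')[180:320,235:410],(700,560))
p=imaging.camera_params('top');q=np.array([.5153,.1907,1.3731])
f=np.array([np.cos(q[2]),np.sin(q[2])]);l=np.array([-f[1],f[0]])
for d in imaging.search_frame('lid','top'):print(d)
for c,z in [('top',.02),('scene',.02)]:
  imaging.read_camera(c)
  for d in imaging.search_frame('lid',c):
    x=d['bbox'];w=ray(c,(x[0]+x[2])/2,(x[1]+x[3])/2,z)[:2]-q[:2];print(c,w@f,w@l,d['score'])
cv2.imwrite('pics/end.png',cv2.resize(np.hstack([cv2.resize(a,(700,560)),b])[:,:,::-1],(800,320)))
print(manip.observe()['wrist_force'])
E
```

```text
time_s: 10.3
ee_pos: [0.4438, -0.0907, 0.2119]
tool_rot: [-3.141, -0.001, -0.199]
wrist_force: [0.6, -0.9, -0.5]
width: 0.006
grip_force: 0.0
{'bbox': [292.0, 207.1, 316.0, 231.4], 'score': 0.82}
{'bbox': [218.8, 258.3, 246.8, 286.8], 'score': 0.66}
top 0.2702913065065429 0.18908387139855912 0.89
top 0.10051997575853744 -0.007596275707847718 0.63
scene 0.08881470198599951 -0.001949359676481639 0.79
scene 0.24861536326238945 0.18551205050510367 0.79
[0.15204764 0.10618939 0.47181125]
```

View pics/end.png

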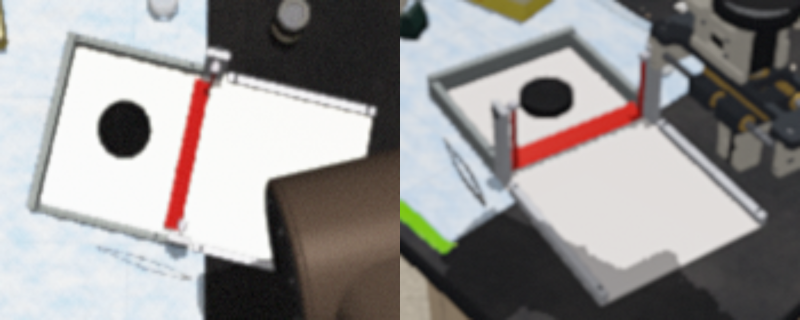

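The lid lies flat in the tray at about x=+100 mm, clear of the red flap, which hangs at its original shut position. The gripper is clear. Handing in after a brief settle.

```bash
python3 -m inch '[0,0,0,0,0,0, 0,0,0,0,0,0, 0,0,0,0,0,0, 0,0,0,0,0,0, 0,0,0,0,0,0, 0,0,0,0,0,0, 0,0,0,0,0,0, 0,0,0,0,0,0]'; python3 -c "from cell import manip;print(manip.close_job())"
```

```text
time_s: 11.45
ee_pos: [0.4438, -0.0903, 0.2116]
tool_rot: [3.142, -0.0, -0.198]
wrist_force: [0.3, -0.3, -0.3]
width: 0.003
grip_force: 0.0
the job is handed in; nothing more can be done
None
```

The black lid is in the tray about 100 mm past the hinge line, the flap looks fully shut behind it, the fingers are clear, and I handed the job in at about 11.5 s; no verdict came back.

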